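# Nip a wooden bar in a thumbwheel clamp

## Task

Lay the loose wooden bar flat and lengthwise on the bed of the little bench clamp, between the end stop and the moving jaw, and let go of it. Then close the jaw by rolling the sunken thumbwheel with a fingertip, in as many light strokes as it takes, until the bar is held snugly between stop and jaw. Press the wheel lightly, do not overtighten, do not push the jaw itself, and leave the tin, the pot and the bottle where they stand.

Things in the scene. Friction and masses are not known exactly. Their poses are not given: they have to be found in the camera images.
- clamp: Fixed aluminium bench clamp, 210 mm long (x), 60 mm wide (y). Origin at table level under its middle. From its -x end: end stop, bed, moving jaw, housing with thumbwheel. Bed: flat strip 44 mm wide, top 20 mm above the table. Housing: block x = 57 to 107 mm, y = -30 to 30 mm, flat top at 45 mm. Delicate: press on no part of it, wheel included, with more than 15 N.
- bed_centre (a point): Point on the bed's top surface (z = 20 mm), on the clamp's centre line at clamp x = -38 mm.
- slot_centre (a point): Point level with the housing top (45 mm above the table), straight above the thumbwheel's axis, mid-width (clamp x = 82 mm, y = 0). Wheel: knurled brass disc, 44 mm diameter, 10 mm wide, axis along clamp x, sunk between cheeks so it cannot be pinched. Its crown stands 3 to 11 mm above the housing top, set differently each time and not measured: find it by touch.
- wheel (a joint): Thumbwheel angle (rad), 0 at the start, growing as the jaw closes. Stroking the crown toward clamp -y closes, toward +y opens. 1 rad (22 mm of rim) moves the jaw 8 mm. Steady drag about 3.3 N at the rim; stays where left. The rim yields under 0.1 mm per N, so press by felt force; about 9 N of pressure gives the grip to turn it. A flat-ended fingertip moving level rolls it like a rack.
- jaw_face (a point): Centre of the moving jaw's face, on the clamp's centre line, 28.5 mm above the table. The jaw is a dark steel block with cork face, 40 mm wide, 12 mm thick, top 36 mm above the table. It moves along the clamp's x, toward -x as it closes.
- jaw: The same jaw; origin at the foot of its face, at bed level. Not to be pushed directly. Once it meets the bar the rim resistance rises: each newton beyond the drag puts about 2.7 N on the bar. 5 to 6 N in all at the rim is a snug nip; up to about 9 N on the bar remains when the wheel is let go. It must end with more than 2 N on the bar, and never have more than 30 N.
- stop_face (a point): Centre of the end stop's face, 28.5 mm above the table. The stop is a fixed dark steel block with cork face, 44 mm wide, top 36 mm above the table (the screw head on it 40 mm), set at a different distance from the jaw each time; the space between stop and jaw is 103 to 115 mm at the start.
- stop: The same end stop; origin at the foot of its face, at bed level.
- bar_centre (a point): Centre of the loose wooden bar, 98 mm long (its y axis), 32 mm wide (x) and 18 mm high (z). It starts lying flat on the table.
- wood_bar: The same bar; origin under its middle.
- tin: Bystander: round paint tin, 61 mm diameter, 40 mm high; origin at its foot. Leave alone.
- pot: Bystander: small white lidded pot, 40 mm diameter, 22 mm high; origin at its foot. Leave alone.
- bottle: Bystander: small brown bottle with black cap, 35 mm diameter, 88 mm high; origin at its foot. Leave alone.
Not all that is in view belongs to the job. What is shaped like the clamp but red is not meant.

How it is judged:
On the way:
1. the bar lies flat and lengthwise on the bed between stop and jaw, released, not yet nipped (z of bar_centre in the frame of clamp between 0.026 and 0.032 m and y of bar_centre in the frame of clamp between -0.01 and 0.01 m and angle between the y axis of wood_bar and the x axis of clamp, either way round below 0.15 rad and angle between wood_bar's own z axis and vertical below 0.06 rad and contact force between the fingers and wood_bar below 0.1 N and contact force between jaw and wood_bar below 2 N), for 0.2 s.
At the end, for the whole second after the job is handed in: the bar lies flat on the bed (within 3 mm of bed height), lengthwise (within 0.10 rad), within 10 mm of the clamp's centre line, at rest, held between stop and jaw with more than 2 N on each (contact force between each of jaw, stop and wood_bar above 2 N and z of bar_centre in the frame of clamp between 0.026 and 0.032 m and y of bar_centre in the frame of clamp between -0.01 and 0.01 m and angle between the y axis of wood_bar and the x axis of clamp, either way round below 0.1 rad and angle between wood_bar's own z axis and vertical below 0.06 rad and linear speed of wood_bar below 0.01 m/s); the robot touches nothing.
It fails at once if the clamp or its wheel pressed with more than 15 N (contact force between any of the fingers, the arm and clamp above 15 N or contact force between any of the fingers, the arm and wheel above 15 N).
It fails at once if the jaw itself pushed (contact force between any of the fingers, the arm and jaw above 2 N).
It fails at once if the bar overtightened (more than 30 N) (contact force between any of jaw, stop and wood_bar above 30 N).
It fails at once if a bystander moved (distance of any of tin, pot, bottle from where it was at the start of the episode above 0.02 m).
It also fails if it takes over 61 s, if anything falls off the work surface, if the arm or the gripper's body presses on something with over 40 N, if the wrist force passes 120 N, or if a joint passes its speed limit or range.

## Robot

A 7-joint arm with a two-finger parallel gripper is mounted at the origin on the work surface; the furniture and walls round the work are solid. World frame = base frame: x ahead of the robot, y to its left, z up, the work surface at z = 0. Lengths are in m, angles in rad, forces in N, time in s.
With the tool pointing down it reaches from about 0.375 to 0.925 m from the base axis. Payload 3.1 kg.
Tool frame: the origin (TCP) lies at the very end of the fingers, on their centre line; the grasp point (between the pads) lies 19 mm behind it (hold_point_z is the distance from the TCP to the grasp point, in m); z points along the fingers, y is the direction in which the jaws open and shut (so a half turn about z gives the same grasp; the last joint's range is limited). The gripper opens to 85 mm and grips with 20 to 120 N. Pads are 22 mm wide; open, the fingers measure 114 mm over their backs; the gripper's body (76 mm by 85 mm) begins 54 mm behind the grasp point. The pads swing forward as they close: fully open they stand 13 mm farther back than shut.
Start: joints at [1.246, 0.383, 0.044, 1.598, -0.018, 1.161, -0.05], TCP at [0.146, -0.633, 0.231] pointing down, gripper open.
Joint ranges: [-2.61, 2.61], [-0.41, 2.15], [-1.48, 1.57], [0, 2.5], [-1.57, 4.71], [0.05, 1.97], [-2.85, 2.85]. Speed limits (rad/s): [2.79, 2.79, 3.14, 3.14, 3.14, 3.14, 3.14].

## Interface

Orientations are given as a rotation vector (axis times angle).
In Python, from cell import movep, line_to, move_j, set_gripper, wait, inverse_kinematics, sense, read_camera, IKError, close_job, hold_point_z gives the robot as it stands. The module is installed in compiled form; this text tells all that it offers. Calls block until the motion is done:
- movep(position, orientation): joint-space move of the TCP to a pose.
- line_to(position, orientation=None, v=0.15): straight line of the TCP; orientation=None keeps the orientation; v is the mean speed in m/s.
- move_j(angles): joint-space move.
- set_gripper(opening, force=None): opening from 0.0 (shut) to 1.0 (fully open); force is the grip in N (None keeps the last); returns when the fingers have stopped.
- wait(seconds).
- inverse_kinematics(position, orientation): joint angles nearest the present ones, or None.
- sense(): the state.
- read_camera(name): name is "scene" or "top" or "wrist"; returns a dict with "image" (420x560x3 uint8, blue, green, red), "depth" (420x560 float32, m along the optical axis (not along the pixel's ray), 0 where there is no reading), "mtx" (3x3 intrinsics, pixels), "k1" (the pictures are not rectified: a ray, as slopes to the right and down, at radius r is drawn at 1 + k1 r^2 times it, then the intrinsics apply), "rvec" (rotation vector, rad) and "tvec" (3), from world to camera coordinates, as OpenCV has them. Camera axes: x right, y down, z forward; pixel columns grow to the right and rows downward; lengths in m; the calibration is good to about 2 mm. A picture is of the moment at which its call begins.
A pose or a line that the arm cannot do raises IKError and nothing moves.
- close_job(): hands the job in, once; it reports no verdict.
The state is a dict: "time": time; "joint_positions": joint angles; "joint_velocities": joint speeds; "joint_torque": joint torques, N m; "ee_pos": TCP position; "orientation": TCP orientation; "contact_force": force on the tool from outside, world axes, zero at the start; "ft_torque": the same for the moment, N m; "gripper_width": opening from 0.0 (shut) to 1.0 (fully open).
Only numpy, scipy, OpenCV 4.12 (cv2) and the standard library are available. Lean on these libraries where they do the work, as an engineer would, in place of code of your own. Each camera call takes 0.05 s, during which the arm holds its last target. There are 200 camera calls.

## Working session

There is one attempt and no reset: what is moved stays moved. The work goes in short steps, each a Python script; the robot and the scene stay as the last script left them, time stands still between calls to the robot, and variables do not carry over. Pictures are saved under pics/ and viewed, about 8 in all and at most 12, crops included, and the job is handed in when it is done.

```bash
mkdir -p pics; ls; python3 - <<'E'
from cell import *
import cv2,numpy as np
s=sense();print(s['time'],s['ee_pos'],s['orientation'],s['gripper_width'],hold_point_z)
for n in("top","scene"):
    c=read_camera(n);np.savez(n+'.npz',**c);cv2.imwrite(f'pics/{n}0.png',c['image'])
    R=cv2.Rodrigues(c['rvec'])[0];print(n,-R.T@c['tvec'],R[2],c['k1'],c['mtx'].tolist())
E
```

```text
pics
0.0 [ 0.14592909 -0.63240931  0.22984195] [-3.11875097e+00 -3.55243996e-01  7.03722217e-04] 1.0008828994824053 0.0187
top [ 0.44792425 -0.07874559  1.02805806] [ 0.08199598  0.01185119 -0.99656219] -0.038971419652623566 [[391.59176864630973, 0.0, 275.88988923227885], [0.0, 391.59176864630973, 214.41452819648836], [0.0, 0.0, 1.0]]
scene [ 0.64382315 -1.07282583  0.68309066] [-0.11803646  0.83981225 -0.5298894 ] -0.05629162759425283 [[419.46692109841825, 0.0, 289.73110924407166], [0.0, 419.46692109841825, 208.60031533955163], [0.0, 0.0, 1.0]]
```

View pics/top0.png

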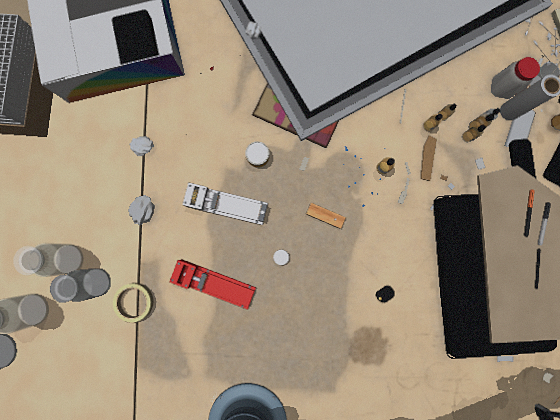

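View pics/scene0.png

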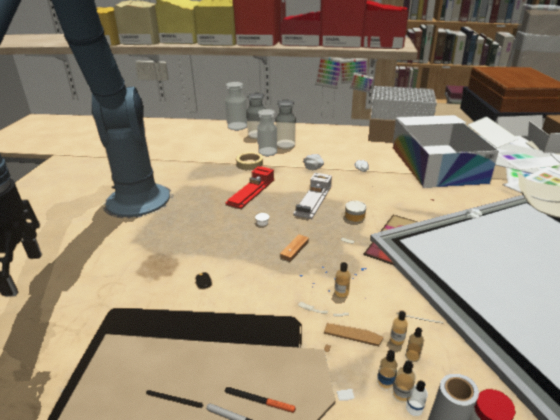

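The top view shows the clamp at (226,203), with its housing at the left end (195,195), and the red decoy at (213,285). Bar candidates are the orange block at (326,215) and the brown stick at (429,158). The tin is at (258,154), the pot at (281,257) and the bottle at (387,165). The orange block matches 98x32 mm (about 38x12 px). I'll check the choice in one crop and measure.

```bash
cat > h.py <<'E'
import cv2,numpy as np
from scipy.spatial.transform import Rotation as Ro
def und(c,uv):
    p=(np.atleast_2d(uv).astype(float)-c['mtx'][:2,2])/c['mtx'][0,0]
    q=p.copy()
    for _ in range(8): q=p/(1+c['k1']*(q**2).sum(1,keepdims=True))
    return q
def cast(c,uv,z):
    R=cv2.Rodrigues(c['rvec'])[0];o=-R.T@np.ravel(c['tvec'])
    d=np.c_[und(c,uv),np.ones(len(np.atleast_2d(uv)))]@R
    return o+d*((z-o[2])/d[:,2])[:,None]
def rect(c,mask,z,near=None):
    cs=[k for k in cv2.findContours(mask.astype(np.uint8),0,cv2.CHAIN_APPROX_NONE)[0] if len(k)>15]
    k=max(cs,key=cv2.contourArea) if near is None else min(cs,key=lambda k:np.hypot(*(k[:,0].mean(0)-near)))
    P=cast(c,k[:,0],z)[:,:2]
    b=cv2.boxPoints(cv2.minAreaRect((P*1000).astype(np.float32)))/1000
    e=[b[1]-b[0],b[2]-b[1]];e.sort(key=lambda v:-np.hypot(*v))
    return b.mean(0),np.hypot(*e[0]),np.hypot(*e[1]),np.arctan2(e[0][1],e[0][0]),k[:,0].mean(0)
E
python3 - <<'E'
from h import *
c=dict(np.load('top.npz'));im=c['image'];hsv=cv2.cvtColor(im,cv2.COLOR_BGR2HSV)
for p in[(326,215),(429,158),(226,200),(300,300),(180,330)]:print(p,hsv[p[1],p[0]])
roi=np.zeros(im.shape[:2],bool);roi[195:235,295:355]=1
m=roi&(hsv[...,1]>130)&(hsv[...,2]>120);print('bar',rect(c,m,.018))
roi[:]=0;roi[120:180,410:450]=1
m=roi&(hsv[...,1]>90)&(hsv[...,2]<200);print('stick',rect(c,m,.01))
roi[:]=0;roi[170:235,170:280]=1
m=roi&(hsv[...,1]<45)&(hsv[...,2]>90);m=cv2.morphologyEx(m.astype(np.uint8),3,np.ones((7,7)));print('clamp',rect(c,m,.03))
for n,p,z in[('tin',(258,154),.04),('pot',(281,257),.022),('bottle',(387,165),.05)]:print(n,cast(c,p,z))
a=cv2.resize(im[165:245,170:360],None,fx=4,fy=4,interpolation=2)
cv2.imwrite('pics/crop1.png',a)
E
```

```text
(326, 215) [ 14 141 195]
(429, 158) [ 16 109 136]
(226, 200) [130   4 200]
(300, 300) [ 18  56 158]
(180, 330) [ 18  69 193]
bar (array([ 0.5331594 , -0.19662918], dtype=float32), np.float32(0.09582492), np.float32(0.02384137), np.float32(1.1667397), array([326.75      , 213.76041667]))
stick (array([ 0.68723947, -0.46640348], dtype=float32), np.float32(0.11807791), np.float32(0.029677816), np.float32(-0.17908606), array([427.84536082, 158.17525773]))
clamp (array([0.55055106, 0.0642521 ], dtype=float32), np.float32(0.2210363), np.float32(0.09255912), np.float32(1.4356952), array([228.79583333, 203.75833333]))
tin [[ 0.68437685 -0.01911916  0.04      ]]
pot [[ 0.42164512 -0.08119486  0.022     ]]
bottle [[ 0.65728223 -0.34715106  0.05      ]]
```

View pics/crop1.png

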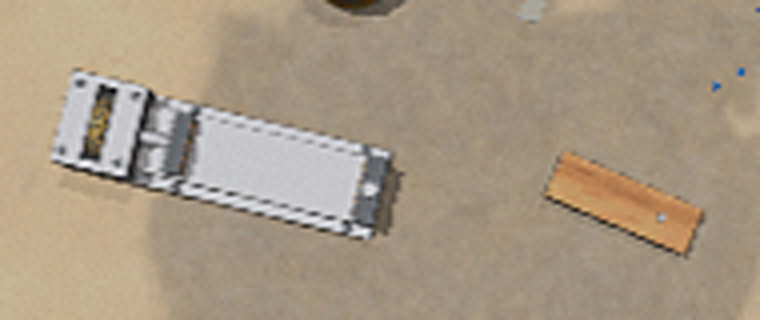

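The crop shows the clamp with stop (373,190), jaw (178,145) and slot (101,123). The orange bar has corners (567,152), (703,210), (686,256) and (546,197), so it is the wooden bar and not the stick. Next, wrist views over the bar and the clamp.

```bash
cat >> h.py <<'E'
def ori(a):  # tool down, tool x at world angle a
    x=np.array([np.cos(a),np.sin(a),0]);z=np.array([0,0,-1.]);return Ro.from_matrix(np.c_[x,np.cross(z,x),z]).as_rotvec()
E
python3 - <<'E'
from h import *
from cell import *
c=dict(np.load('top.npz'))
f=lambda p,z:cast(c,np.array(p)/4+[170,165],z)[:,:2]
B=f([(567,152),(703,210),(686,256),(546,197)],.018);print('bar',B.mean(0),B)
s=f((101,123),.05)[0];t=f((373,190),.036)[0];v=s-t;a=np.arctan2(v[1],v[0]);print('slot',s,'stop',t,np.hypot(*v),a)
ctr=s-.082*v/np.hypot(*v)
b=B.mean(0)
for n,p,ang in(('w_bar',b,1.19),('w_clamp',ctr,a)):
    for k in(ang,ang-np.pi):
        print(n,k,inverse_kinematics([*p,.26],ori(k)),inverse_kinematics([*p,.05],ori(k)) is not None)
movep([*b,.24],ori(1.19))
k=read_camera('wrist');np.savez('w_bar.npz',**k);cv2.imwrite('pics/w_bar.png',k['image'])
R=cv2.Rodrigues(k['rvec'])[0];print(-R.T@k['tvec'],R[2],sense()['time'],sense()['ee_pos'])
E
```

```text
bar [ 0.52862565 -0.19726026] [[ 0.56179278 -0.15934496]
 [ 0.52510325 -0.24740444]
 [ 0.49523934 -0.23638243]
 [ 0.53236723 -0.14590921]]
slot [0.57336557 0.13718869] stop [ 0.53406724 -0.0347297 ] 0.17635274604488457 1.346070283682748
w_bar 1.19 [ 0.68425141  0.23103687 -0.45871146  1.75639901  0.10990727  1.1794595
 -0.18671866] True
w_bar -1.9515926535897932 [-0.76488978  0.53245608  1.39306718  1.81609584 -0.5505367   1.26998911
 -2.74211483] True
w_clamp 1.346070283682748 [ 0.55806808  0.29162819 -0.85848731  1.75671903  0.23558316  1.20068106
 -0.59035539] True
w_clamp -1.795522369907045 [ 0.8139572   0.44752203 -1.23421337  1.74816188  0.44242969  1.26638057
  2.38919145] True
[ 0.55780184 -0.12590108  0.38191357] [-0.11661089 -0.28741042 -0.95068246] 2.2333 [ 0.52796887 -0.19935851  0.23979025]
```

View pics/w_bar.png

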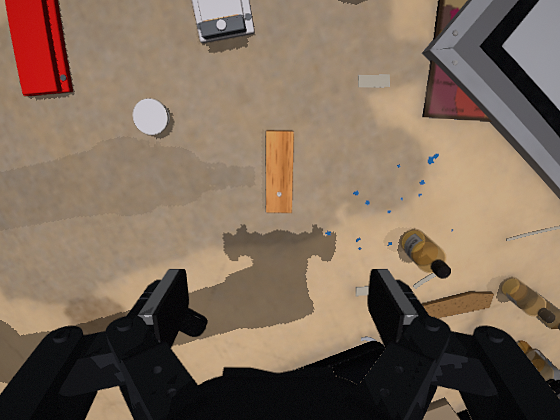

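The wrist view shows the bar at (279,172), aligned with the tool. The pot is at (150,117), the bottle at (425,255) and the stop end of the clamp at (222,25). I'll measure the bar, then look at the clamp from above before gripping.

```bash
python3 - <<'E'
from h import *
from cell import *
k=dict(np.load('w_bar.npz'));hsv=cv2.cvtColor(k['image'],cv2.COLOR_BGR2HSV)
roi=np.zeros((420,560),bool);roi[115:225,250:310]=1
r=rect(k,roi&(hsv[...,1]>120)&(hsv[...,2]>100),.018);print('bar',r)
ctr=np.array([.5551,.0573])
v=np.array([np.cos(1.346),np.sin(1.346)])
p=ctr-.09*v
movep([*p,.25],ori(1.346))
k=read_camera('wrist');np.savez('w_cl.npz',**k);cv2.imwrite('pics/w_cl.png',k['image'][:300])
print(sense()['time'],sense()['ee_pos'])
E
```

```text
bar (array([ 0.53192097, -0.1942261 ], dtype=float32), np.float32(0.097116694), np.float32(0.0308802), np.float32(1.174618), array([278.99056604, 171.10377358]))
2.9917 [ 0.53499941 -0.03213825  0.24983928]
```

View pics/w_cl.png

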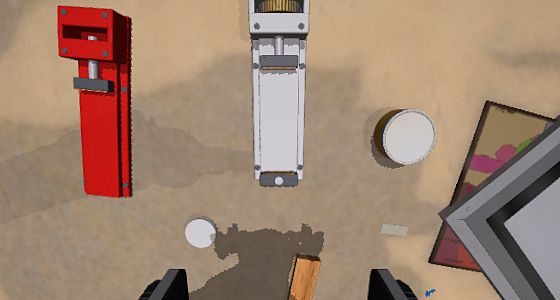

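The view shows the stop block at (279,180), jaw at (280,62), slot/wheel at (282,3), tin at (405,137) and pot at (200,233). I'll mask the dark steel stop and jaw, then take the bar straight to the grip.

```bash
python3 - <<'E'
from h import *
k=dict(np.load('w_cl.npz'));im=k['image'];hsv=cv2.cvtColor(im,cv2.COLOR_BGR2HSV)
def at(n,r0,r1,c0,c1,z,lo,hi):
    roi=np.zeros((420,560),bool);roi[r0:r1,c0:c1]=1
    m=roi&(hsv[...,2]>=lo)&(hsv[...,2]<hi)&(hsv[...,1]<70)
    m=cv2.morphologyEx(m.astype(np.uint8),3,np.ones((3,3)))
    r=rect(k,m,z);print(n,r);return r
s=at('stop',165,192,255,303,.036,20,125)
j=at('jaw',48,74,255,305,.036,20,125)
for row in(30,100,120,140,160):print(row,hsv[row,244:314,2].tolist())
print('col280 stop',hsv[160:192,270].tolist());print('jaw',hsv[46:76,270].tolist())
E
```

```text
stop (array([ 0.5358321 , -0.02916955], dtype=float32), np.float32(0.04375421), np.float32(0.016386185), np.float32(-0.22507235), array([278.        , 178.02678571]))
jaw (array([0.56535006, 0.094149  ], dtype=float32), np.float32(0.051269993), np.float32(0.021034285), np.float32(-0.19803387), array([279.02758621,  60.71724138]))
30 [181, 182, 181, 182, 187, 120, 211, 212, 208, 207, 211, 214, 215, 216, 215, 212, 209, 208, 207, 207, 208, 209, 208, 208, 208, 208, 209, 209, 207, 208, 208, 208, 208, 208, 209, 208, 209, 209, 209, 209, 208, 208, 209, 208, 208, 208, 208, 208, 208, 208, 208, 208, 207, 208, 209, 211, 214, 217, 215, 211, 208, 207, 210, 203, 159, 169, 205, 200, 200, 201]
100 [162, 164, 162, 163, 163, 166, 160, 157, 106, 131, 201, 212, 208, 208, 212, 186, 192, 211, 208, 208, 208, 207, 208, 208, 206, 208, 207, 207, 207, 208, 207, 208, 208, 208, 206, 208, 208, 207, 207, 208, 207, 207, 207, 207, 208, 207, 208, 208, 208, 208, 207, 208, 206, 214, 115, 211, 211, 209, 211, 218, 148, 164, 163, 163, 163, 162, 162, 163, 163, 161]
120 [154, 158, 159, 159, 161, 162, 162, 164, 152, 152, 197,
[... 1271 characters left out ...]
104], [111, 18, 100], [105, 26, 99], [113, 23, 100], [113, 20, 100], [116, 18, 99], [110, 16, 97], [109, 21, 99], [109, 27, 104], [0, 3, 75], [16, 76, 77], [16, 76, 147], [16, 76, 167], [17, 74, 163], [16, 70, 164], [16, 68, 166]]
jaw [[133, 9, 210], [133, 9, 206], [133, 9, 204], [133, 9, 204], [135, 8, 204], [133, 9, 205], [131, 10, 207], [133, 9, 209], [133, 8, 224], [120, 16, 78], [114, 23, 110], [109, 19, 110], [116, 19, 108], [113, 19, 109], [111, 16, 109], [116, 17, 108], [116, 19, 109], [111, 17, 107], [116, 19, 107], [111, 25, 104], [110, 66, 70], [18, 112, 175], [18, 123, 149], [160, 18, 86], [160, 11, 138], [162, 9, 143], [165, 11, 136], [129, 9, 209], [133, 8, 215], [130, 7, 209]]
```

```bash
python3 - <<'E'
from h import *
k=dict(np.load('w_cl.npz'))
L=cast(k,[(259,100),(259.4,120),(259.6,140),(260.2,160)],.02)[:,:2];Rr=cast(k,[(298,100),(297.2,120),(297,140),(296.5,160)],.02)[:,:2]
print('width',np.hypot(*(L-Rr).T));M=(L+Rr)/2;d=M[0]-M[-1];print('axis bed',np.arctan2(d[1],d[0]),M)
st=cast(k,[(279,173.3)],.036)[0,:2];ja=cast(k,[(279.5,66)],.036)[0,:2];d=ja-st;print('stopface',st,'jawface',ja,np.hypot(*d),np.arctan2(d[1],d[0]))
H=cast(k,[(249,38),(308.5,38)],.045)[:,:2];print('housing front',H,H.mean(0),np.hypot(*(H[0]-H[1])))
sl=cast(k,[(282,3)],.052)[0,:2];print('slot',sl,'slot-housing front',np.hypot(*(sl-H.mean(0))))
t=dict(np.load('top.npz'));f=lambda p,z:cast(t,np.array(p)/4+[170,165],z)[:,:2]
h=f([(80,70),(150,90),(130,180),(53,160)],.045);print('top: housing',h,h.mean(0), 'stop',f((360,185),.036),'jaw',f((190,150),.036))
E
```

```text
width [0.04368332 0.04303278 0.04331077 0.04279661]
axis bed 1.343803429566369 [[ 0.55547999  0.05437481]
 [ 0.55040019  0.03314245]
 [ 0.54538796  0.01119749]
 [ 0.5402652  -0.01149762]]
stopface [ 0.53812352 -0.02402488] jawface [0.56397736 0.08712821] 0.11412024621959548 1.342263185898249
housing front [[0.53988025 0.1187591 ]
 [0.59781738 0.10552022]] [0.56884882 0.11213966] 0.05943045798992099
slot [0.57849689 0.14058015] slot-housing front 0.030032423323442067
top: housing [[0.6078749  0.15277925]
 [0.5954507  0.10762833]
 [0.53788229 0.1187652 ]
 [0.55006692 0.16819903]] [0.5728187  0.13684295] stop [[ 0.53716589 -0.02640634]] jaw [[0.55837852 0.0826161 ]]
```

The measurements agree: bed width 43 mm, housing 59 mm, clamp axis 1.343 rad and gap about 113 mm. Next: grip the bar.

```bash
python3 - <<'E'
from h import *
from cell import *
A=1.1746;b=[.5319,-.1942]
movep([*b,.10],ori(A))
line_to([*b,.003],v=.12)
s=sense();print(s['contact_force'],s['ee_pos'])
set_gripper(0.0,30)
s=sense();print(s['contact_force'],s['gripper_width'],s['ee_pos'])
line_to([*b,.12],v=.15)
s=sense();print(s['contact_force'],s['gripper_width'],s['time'])
C=1.343;v=np.array([np.cos(C),np.sin(C)])
p=np.array([.5381,-.0240])+.055*v;print(p)
movep([*p,.12],ori(C));line_to([*p,.05],v=.12)
k=read_camera('wrist');np.savez('w_pl.npz',**k);cv2.imwrite('pics/w_pl.png',k['image'])
s=sense();print(s['contact_force'],s['gripper_width'],s['time'],s['ee_pos'])
E
```

```text
[0.58750693 0.01961363 0.1232234 ] [ 0.53286149 -0.19426027  0.00379426]
[ 0.14654023 -0.215688    2.35620476] 0.36389699179328067 [ 0.53234869 -0.19440809  0.00353017]
[ 0.03297971 -0.18047206 -2.02346689] 0.3665021037221138 6.3167
[0.55052072 0.02957915]
[-0.35462891 -1.67575637 -1.20215518] 0.36205082156420226 8.0 [0.55154727 0.02947316 0.0508196 ]
```

View pics/w_pl.png

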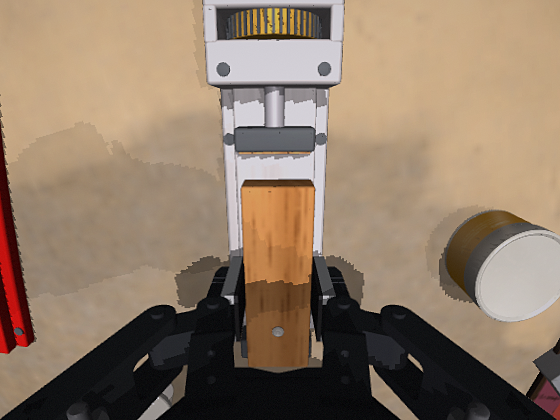

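The held bar lines up with the clamp. Its front end is at (278,182), the jaw face top is at row 151 and the wheel is at (275,22). Compute the end gap and lower.

```bash
python3 - <<'E'
from h import *
from cell import *
k=dict(np.load('w_pl.npz'))
C=1.343;v=np.array([np.cos(C),np.sin(C)]);n=np.array([-v[1],v[0]]);st=np.array([.5381,-.0240])
q=lambda p,z:[round(float(x),4) for x in ((cast(k,[p],z)[0,:2]-st)@v,(cast(k,[p],z)[0,:2]-st)@n)]
z=.018+.0508-.0035
print('bar end L,R',q((242.5,183),z),q((314,183),z),'jaw face',q((236,151),.036),q((315,151),.036),'housing front',q((208,81),.045),q((340,81),.045),'wheel',q((228,20),.052),q((322,20),.052))
E
```

```text
bar end L,R [0.1044, 0.0138] [0.1044, -0.0156] jaw face [0.1138, 0.0198] [0.1137, -0.0191] housing front [0.1457, 0.0298] [0.1456, -0.0281] wheel [0.1684, 0.0191] [0.1683, -0.0185]
```

Bar spans 6.4 to 104.4 mm from the stop, with the jaw at 113.8 mm, so there is clearance at both ends. Lowering under force guard and releasing.

```bash
python3 - <<'E'
from h import *
from cell import *
p=[.5505,.0296]
f0=sense()['contact_force'][2]
line_to([*p,.0265],v=.1);z=.0265
while z>.0215:
    f=sense()['contact_force'][2]-f0
    if f>2.5: break
    z-=.0007;line_to([*p,z],v=.03)
s=sense();print(z,s['contact_force'],f0,s['ee_pos'])
set_gripper(0.58)
s=sense();print(s['contact_force'],s['gripper_width'])
line_to([*p,.11],v=.15)
wait(.1)
s=sense();print(s['contact_force'],s['time'])
set_gripper(0.0,20)
C=1.343;v=np.array([np.cos(C),np.sin(C)]);
q=np.array([.5381,-.0240])+.02*v
movep([*q,.16],ori(C))
k=read_camera('wrist');np.savez('w_on.npz',**k);cv2.imwrite('pics/w_on.png',k['image']);print(sense()['time'],sense()['contact_force'])
E
```

```text
0.023000000000000003 [-2.63491918 -0.04455568  4.34416031] -1.2021551832873223 [0.55054763 0.0296068  0.02354281]
[-0.28283634  0.00989415 -0.90051979] 0.5770233033926992
[-0.19647319 -1.21830999 -0.91605458] 10.7833
11.7083 [-0.30394598  0.85178446 -0.31665915]
```

View pics/w_on.png

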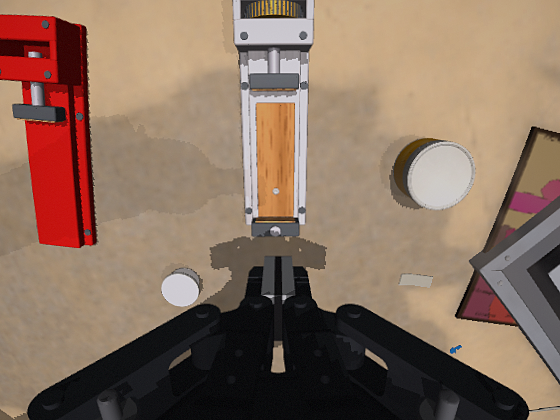

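The bar lies flat on the bed with a gap at each end (bar at (276,160), jaw at (272,80), stop at (274,228)). Pot and tin are undisturbed. Next I'll touch the wheel with shut fingers turned 90° (22 mm flat along the stroke) and make the first, logged stroke.

```bash
cat > wheel.py <<'E'
from h import *
from cell import *
C=1.343;v=np.array([np.cos(C),np.sin(C)]);n=np.array([-v[1],v[0]])
slot=np.array([.5381,-.0240])+.1706*v+.0005*n
def P(y,z): return [*(slot+y*n),z]
def F(f0):
    f=np.mean([(sense()['contact_force']-f0)],0);return f[2],f[:2]@n   # press, force on tool along +clamp y
def touch(y,z,f0,zmin=.0475,target=8.5):
    """step down till the press is felt; returns commanded z"""
    while True:
        p,_=F(f0)
        if p>=target-1: return z
        if z<zmin: raise SystemExit(f'no contact z={z} p={p}')
        z-=.0005 if p<1 else min(.0003,.00006*(target-p)+.00002)
        line_to(P(y,z),v=.015)
def stroke(z0,f0,y0=.008,y1=-.008,step=.001,target=9.,stop=5.4,log=True):
    z=touch(y0,z0,f0);y=y0;zc=z;L=[];held=False
    while y>y1:
        y-=step
        line_to(P(y,z),v=.025)
        p,l=F(f0);L.append((round(y*1e3,1),round(z*1e3,2),round(p,1),round(l,1)))
        if p>12.5: z+=.0008
        else: z-=float(np.clip(.00005*(target-p),-.0003,.0002))
        if l>stop and p<13: held=True;break
    if log: print(L)
    up=P(y,z+.006);line_to(up,v=.05)
    return zc,held,y
E
python3 - <<'E'
from wheel import *
print(sense()['time'],slot)
os=[ori(C-np.pi/2),ori(C+np.pi/2)];q=sense()['joint_positions']
ok=[(np.abs(j-q).max(),i) for i,j in enumerate([inverse_kinematics(P(.008,.07),o) for o in os]) if j is not None];print(ok)
o=os[min(ok)[1]]
movep(P(.008,.10),o);line_to(P(.008,.061),v=.1);wait(.3)
f0=sense()['contact_force'];print('f0',f0,sense()['ee_pos'])
t=sense()['time'];z,h,y=stroke(.061,f0);s=sense();print(z,h,y,s['time']-t,s['time'],s['contact_force'])
E
```

```text
11.7083 [0.57613974 0.14230571]
[(np.float64(1.8039402596999072), 0), (np.float64(1.07627467573645), 1)]
f0 [0.52521266 0.61532808 0.9563988 ] [0.56882477 0.14433514 0.06162372]no contact z=0.04749999999999999 p=4.738047777564791
```

```bash
python3 - <<'E'
from wheel import *
s=sense();print(s['time'],s['contact_force'],s['ee_pos'])
for nm in('w_pl','w_on'):
    k=dict(np.load(nm+'.npz'));hsv=cv2.cvtColor(k['image'],cv2.COLOR_BGR2HSV)
    m=np.zeros((420,560),bool);m[:40,215:335]=1
    m&=(hsv[...,1]>90);ys,xs=np.where(m);print(nm,'brass rows',ys.min(),ys.max(),'cols',xs.min(),xs.max())
    st=np.array([.5381,-.0240])
    for r in(ys.min(),ys.max()):
        d=cast(k,[((xs.min()+xs.max())/2,r)],.047)[0,:2]-st;print(r,d@v,d@n)
    print('col275',hsv[:95,275,2].tolist())
    R=cv2.Rodrigues(k['rvec'])[0];o=-R.T@k['tvec'];print('cam along',(o[:2]-st)@v)
    a,b=[k['image'][0:100,200:350]][0:1]+[0]
    cv2.imwrite(f'pics/{nm}_h.png',cv2.resize(a,None,fx=4,fy=4))
E
```

```text
20.3333 [-1.54065502e+00 -9.57044610e-04  5.69444657e+00] [0.5685005  0.14415542 0.04792676]
w_pl brass rows 8 38 cols 231 316
8 0.17401334546962904 0.0009212993003971937
38 0.16249025363953995 0.0009721649382162731
col275 [208, 210, 209, 191, 168, 145, 116, 99, 170, 204, 199, 200, 199, 200, 200, 199, 199, 199, 198, 199, 201, 200, 202, 192, 191, 195, 196, 195, 195, 197, 175, 157, 210, 152, 50, 41, 48, 46, 31, 173, 214, 219, 213, 211, 213, 212, 212, 213, 212, 213, 213, 212, 212, 212, 213, 214, 214, 213, 214, 213, 213, 214, 213, 214, 214, 213, 214, 213, 215, 214, 214, 214, 213, 214, 215, 214, 215, 214, 214, 217, 216, 185, 160, 136, 80, 42, 82, 135, 141, 133, 168, 216, 221, 219, 217]
cam along 0.134136880769849
w_on brass rows 0 37 cols 225 314
0 0.17404255738858032 0.0035004649350033265
37 0.14906871612464428 0.0037252376308712747
col275 [185, 222, 223, 151, 222, 217, 218, 218, 217, 218, 218, 219, 220, 229, 163, 27, 40, 31, 139, 216, 209, 205, 206, 206, 205, 206, 207, 207, 205, 206, 207, 206, 206, 207, 206, 207, 207, 206, 207, 207, 207, 210, 210, 170, 118, 48, 39, 65, 106, 111, 184, 202, 197, 194, 195, 195, 196, 197, 197, 196, 196, 195, 196, 195, 197, 196, 196, 197, 197, 198, 197, 201, 213, 109, 95, 111, 113, 110, 110, 110, 111, 111, 109, 109, 109, 107, 107, 96, 79, 134, 130, 111, 142, 138, 137]
cam along 0.09839349720488126
```

View pics/w_pl_h.png

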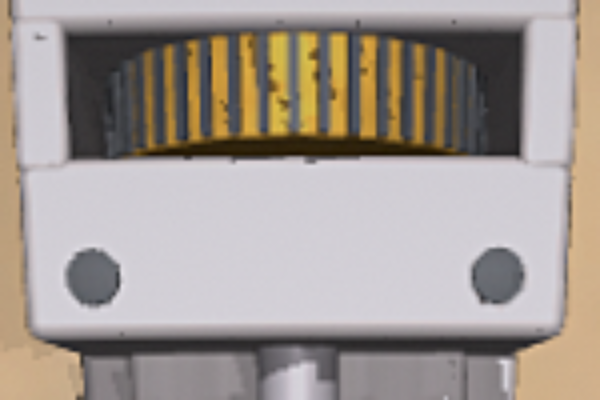

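The crop shows the wheel in the slot (rows 8–33 of the frame), centred about 169 mm from the stop. The tip is therefore on the crown, at ee z = 47.9 mm (crown about 3 mm proud), and my z guard was just too high. I'll continue with the stroke in coarser steps.

```bash
python3 - <<'E'
from wheel import *
import wheel
wheel.slot[:]=wheel.slot-.001*v+.0003*n
f0=np.array([0.52521266,0.61532808,0.9563988]);t=sense()['time']
z=touch(.008,.0475,f0,zmin=.0462);print('touch',z,F(f0),sense()['time']-t,sense()['ee_pos'])
zc,h,y=stroke(z,f0,y1=-.0089,step=.002);s=sense();print(zc,h,y,s['time']-t,s['time'],s['contact_force']-f0)
E
```

```text
touch 0.04613424822861895 (np.float64(8.038194369079639), np.float64(1.6803780511560966)) 2.0 [0.56855281 0.14411615 0.04751461]
[(6.0, np.float64(46.13), np.float64(9.1), np.float64(3.6)), (4.0, np.float64(46.14), np.float64(9.2), np.float64(2.9)), (2.0, np.float64(46.15), np.float64(9.2), np.float64(2.9)), (0.0, np.float64(46.16), np.float64(9.7), np.float64(3.6)), (-2.0, np.float64(46.19), np.float64(8.7), np.float64(3.4)), (-4.0, np.float64(46.18), np.float64(9.0), np.float64(2.8)), (-6.0, np.float64(46.17), np.float64(9.4), np.float64(2.9)), (-8.0, np.float64(46.19), np.float64(9.0), np.float64(3.3)), (-10.0, np.float64(46.19), np.float64(7.8), np.float64(2.4))]
0.04613424822861895 False -0.01 4.5167 24.85 [-0.54632281 -0.41873358 -0.95208784]
```

Stroke works: 9 N press, drag about 3.1 N. Next, a second stroke, then a third in finer steps that watches the rim force.

```bash
python3 - <<'E'
from wheel import *
import wheel
wheel.slot[:]=wheel.slot-.001*v+.0003*n
for st in(.002,.001):
    t=sense()['time']
    line_to(P(.009,.0525),v=.1);wait(.15);f0=sense()['contact_force']
    line_to(P(.009,.0473),v=.03)
    z=touch(.009,.0473,f0,zmin=.0455)
    zc,h,y=stroke(z,f0,y0=.009,y1=-.0085,step=st,target=9.3);s=sense();print(f0,zc,h,y,s['time']-t,s['time'])
    if h: break
k=read_camera('top');np.savez('top2.npz',**k)
E
```

```text
[(7.0, np.float64(46.43), np.float64(9.5), np.float64(0.6)), (5.0, np.float64(46.44), np.float64(9.6), np.float64(1.5)), (3.0, np.float64(46.45), np.float64(10.6), np.float64(1.9)), (1.0, np.float64(46.52), np.float64(9.0), np.float64(2.0)), (-1.0, np.float64(46.51), np.float64(8.3), np.float64(1.0)), (-3.0, np.float64(46.46), np.float64(9.4), np.float64(2.0)), (-5.0, np.float64(46.46), np.float64(9.6), np.float64(1.5)), (-7.0, np.float64(46.48), np.float64(9.4), np.float64(2.6)), (-9.0, np.float64(46.48), np.float64(8.4), np.float64(1.1))]
[-1.36760941  0.14765806  0.07097773] 0.046427461599542745 False -0.009000000000000001 4.333299999999998 29.1833
[(8.0, np.float64(46.52), np.float64(8.0), np.float64(1.0)), (7.0, np.float64(46.46), np.float64(8.8), np.float64(2.6)), (6.0, np.float64(46.43), np.float64(10.9), np.float64(3.3)), (5.0, np.float64(46.51), np.float64(9.7), np.float64(3.3)), (4.0, np.float64(46.53), np.float64(8.9), np.float64(3.2)), (3.0, np.float64(46.52), np.float64(10.3), np.float64(3.7)), (2.0, np.float64(46.57), np.float64(9.5), np.float64(3.4)), (1.0, np.float64(46.58), np.float64(9.4), np.float64(3.2)), (0.0, np.float64(46.58), np.float64(9.5), np.float64(2.9)), (-1.0, np.float64(46.59), np.float64(9.0), np.float64(3.8)), (-2.0, np.float64(46.58), np.float64(9.2), np.float64(3.7)), (-3.0, np.float64(46.58), np.float64(9.5), np.float64(3.1)), (-4.0, np.float64(46.59), np.float64(9.9), np.float64(4.4)), (-5.0, np.float64(46.62), np.float64(9.9), np.float64(4.1)), (-6.0, np.float64(46.65), np.float64(10.7), np.float64(4.4)), (-7.0, np.float64(46.72), np.float64(11.4), np.float64(5.7))]
[ 0.06742403  0.16601704 -0.07202071] 0.04652116553180294 True -0.007 6.083400000000001 35.2667
```

The rim force rose from 3.2 to 5.7 N at about the expected travel. I'll confirm with one short stroke: the resistance should rise at once if the bar is nipped.

```bash
python3 - <<'E'
from wheel import *
import wheel
wheel.slot[:]=wheel.slot-.001*v+.0003*n
t=sense()['time']
line_to(P(.004,.0525),v=.1);wait(.3);f0=[]
for _ in range(4): f0.append(sense()['contact_force']);wait(.04)
f0=np.mean(f0,0)
line_to(P(.004,.0473),v=.03);z=touch(.004,.0473,f0,zmin=.0455)
zc,h,y=stroke(z,f0,y0=.004,y1=-.006,step=.0005,target=9.3,stop=5.6);s=sense();print(f0,zc,h,y,s['time']-t,s['time'])
line_to(P(y,.10),v=.2)
C0=np.array([.5381,-.0240])+.02*v
movep([*C0,.19],ori(C))
k=read_camera('wrist');np.savez('w_end.npz',**k);cv2.imwrite('pics/w_end.png',k['image']);s=sense();print(s['time'],s['contact_force'])
E
```

```text
[(3.5, np.float64(46.33), np.float64(8.2), np.float64(2.3)), (3.0, np.float64(46.28), np.float64(8.7), np.float64(2.1)), (2.5, np.float64(46.25), np.float64(9.9), np.float64(2.5)), (2.0, np.float64(46.28), np.float64(10.2), np.float64(3.8)), (1.5, np.float64(46.32), np.float64(9.7), np.float64(4.4)), (1.0, np.float64(46.34), np.float64(10.5), np.float64(4.7)), (0.5, np.float64(46.4), np.float64(11.7), np.float64(5.2)), (0.0, np.float64(46.52), np.float64(11.4), np.float64(5.8))]
[0.08159158 0.03949423 0.46708298] 0.04633464359792208 True 0.0 4.575000000000003 39.8917
41.3417 [ 0.18154317 -0.12842489 -0.52554706]
```

View pics/w_end.png

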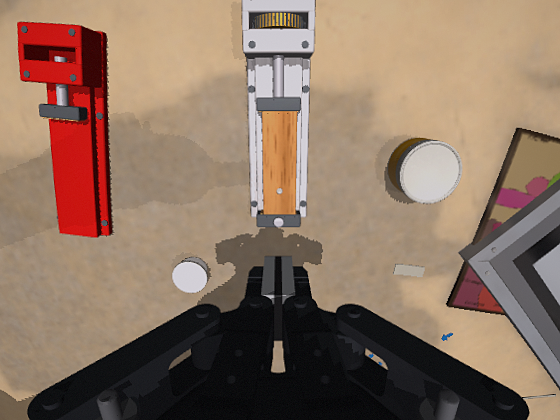

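The bar sits lengthwise with no gap at the jaw (279,105) or the stop (278,215). The rim force climbed straight to 5.8 N, pot and tin stand where they were, and the fingers are clear. Handing in.

```bash
python3 -c "
from cell import *
close_job();print(sense()['time'])"
```

```text
the job is handed in; nothing more can be done
the job is handed in; nothing more can be done
```

I laid the orange wooden bar on the bed and let go of it. I then closed the jaw with four light thumbwheel strokes and handed the job in at about 41 s; no verdict was reported.

- **Bar on the bed:** after release, the wrist picture showed it flat and lengthwise with a gap at both ends, so it was not yet nipped.
- **Wheel strokes:** the wheel was pressed with about 9 N, and the highest reading was 11.7 N. Drag in free running was about 3.1 N. The third stroke ended at 5.7 N at the rim.
- **Snug check:** a short fourth stroke climbed almost at once to 5.8 N. By the given ratio that is about 7 N on the bar, which I did not measure directly.
- **Final picture:** the bar is lengthwise with no gap at stop or jaw, the pot and tin look undisturbed, and the fingers are clear. I did not look at the bottle again, but the arm did not work near it after the bar was lifted.

**What disagreed:**
- The first touch of the wheel stopped early because my height guard was too high; the crown stands only about 3 mm proud.
- The force zero was off by about 1.4 N sideways in the second stroke, so its rim readings (0.6 to 2.6 N) are too low. I took a fresh zero before each later stroke.
- Two early estimates of the housing front differed by about 6 mm. I settled it from a close view of the wheel itself.

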